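# Put the phone on its fold-out stand in the charging bay

### The arm

A 6-joint arm with a two-finger parallel gripper is mounted at the origin on the work surface. World frame = base frame: x ahead of the robot, y to its left, z up, the work surface at z = 0. Lengths are in m, angles in degrees, forces in N, time in s.
With the tool pointing down it reaches from about 0.4 to 0.825 m from the base axis. Payload 7 kg.
Tool frame: the origin (TCP) lies between the finger pads; the fingertips stand 11 mm ahead of it and the grasp point (between the pads) lies 8 mm behind it; z points along the fingers, y is the direction in which the jaws open and shut (so a half turn about z gives the same grasp; the last joint's range is limited). The gripper opens to 88 mm and grips with 3 to 60 N. Pads are 19 mm wide; open, the fingers measure 130 mm over their backs; the gripper's body (78 mm by 193 mm) begins 47 mm behind the grasp point.
Start: joints at [-51.618, 20.546, 0.682, 0, -70.136, -16.507], TCP at [0.251, -0.626, 0.238] pointing down, gripper open.
Joint ranges: [-176.03, 176.03], [-82.01, 121.73], [-58.28, 71.71], [-173.87, 95.51], [-174.79, -0.11], [-173.66, 173.66]. Speed limits (degrees/s): [136.94, 136.94, 172.46, 180, 180, 180].

### API

Orientations are given as [roll, pitch, yaw] about the fixed x, y, z axes, in that order (R = Rz(yaw) Ry(pitch) Rx(roll)).
In Python, from plant import r gives the robot as it stands.
- The arm moves only by the shell command python3 -m inch 'ROWS' [OPENING] [FORCE]. ROWS is JSON, a list of rows, each an object of numbers: "x", "y", "z": the shift along the tool's x, y, z as a fraction of full scale; "yaw": the turn about the tool's z as a fraction of full scale. In form: [{"x": .., "y": .., "z": .., "yaw": ..}, ...]. A call has 1 to 5 rows; each row shifts and turns the pose as measured when the row begins, along the tool's axes as they then stand; what a row does not reach is not made up. Full scale, the value 1, is 0.025 m for a shift and 4 degrees for a turn. A row lasts 1/12 s, in which the tool goes at most 41.7 mm and 7.16 degrees, less where a joint would pass 70% of its speed; a pose out of reach is approached as far as the arm can. A call with a number of a shift or a turn outside -1 to 1 is refused whole. A call with a gripper value outside its range is refused whole. OPENING is the opening, from -1 (shut) to 1 (fully open), set as the call begins (- or left out, the last holds). The fingers move at their own pace and stop on an object; FORCE is the grip in N (left out, the last holds). Time passes only in rows, so rows that do not move let the fingers close. It gives the time, the measured TCP pose, the force and the opening at its end, in the units of the state.
- r.get_state(): the state, without advancing time (a new reading comes with each control period).
- r.capture(name): name is "scene" or "side" or "wrist"; returns (picture, depth): 420x560x3 uint8, red, green, blue; 420x560 float32, m along the optical axis (not along the pixel's ray), 0 where there is no reading.
- r.camera_info(name): a dict with "mtx" (3x3 intrinsics, pixels), "k1" (the pictures are not rectified: a ray, as slopes to the right and down, at radius r is drawn at 1 + k1 r^2 times it, then the intrinsics apply), "pose" (4x4, takes a point from camera to world coordinates). Camera axes: x right, y down, z forward; pixel columns grow to the right and rows downward; lengths in m; the calibration is good to about 2 mm. A picture is of the moment at which its call begins: read the wrist's pose just before it. camera_info takes no time and is no camera call; for the wrist camera it gives the pose at the moment of the call.
- r.close_job(): hands the job in, once; it reports no verdict.
The state is a dict: "time_s": time; "joints": joint angles; "qd": joint speeds; "joint_torque": joint torques, N m; "tcp_pos": TCP position; "eef_rot": TCP orientation; "contact_force": force on the tool from outside, world axes, zero at the start; "moment": the same for the moment, N m; "gripper_width": finger opening in m.
Only numpy, scipy, OpenCV 4.12 (cv2) and the standard library are available. Lean on these libraries where they do the work, as an engineer would, in place of code of your own. Each camera call takes 0.05 s, during which the arm holds its last target. There are 200 camera calls.

### The job

Fold up the cream stand's kickstand in the open charging bay until it stops, then take the phone out of the letter rack and stand it on the stand: bottom edge behind the two small front tabs, centred and square, back leaning on the kickstand. Leave the notebook in its rack slot.

Things in the scene. Friction and masses are not known exactly. Their poses are not given: they have to be found in the camera images.
- dock: Fixed white pine dock, bay 140 mm wide, open in front. Origin: table level under bay centre; x to its back, y left, z up; in mm: bay floor top z 10, panel on left wing z 42 (y>69), back rail z 50 (x>95). Cream stand in the bay: base plate top z 14 (x -20..46, y +-55), two tabs at y +-26 (x -16..-10, top z 24). Phone's underside centre goes to x -5..13, y 0, phone leaning to +x 15-27 deg.
- kickstand (a joint): Stand's U-shaped kickstand, friction hinge (1 N, stays where left) along dock y at dock x 30, z 36 mm. Two 8 mm legs at y +-40 mm, 75 mm long; free ends joined by a round 10 mm crossbar, open between the legs. Rad: 0 = flat towards the front, crossbar at x = 30-75cos, z = 36+75sin (mm, dock frame); rises up and over to its stop at 1.83, leaning back 15 deg. Starts at 0-0.25.
- phone: Black phone 160 mm tall, 74 wide, 9 thick, 0.19 kg, upright in one of two slots of a low white letter rack: the taller, thinner thing there. Origin: middle of its underside; z up its height, y width, x thickness (screen on -x). Starts with the underside 12 mm above the table; slot 14 mm wide, holds its lowest 45 mm; slots parallel, 80 mm apart along x.
- notebook: Black pocket notebook 112 mm tall, 84 wide, 12 thick, upright in the rack's other slot, where it stays. Origin: middle of its underside; z up, y along its width, x thickness.

How it is judged (in metres and radians):
On the way:
1. the kickstand is folded up to its stop (value of joint kickstand above 1.65 rad), for 0.2 s.
At the end, for the whole second after the job is handed in: The kickstand is up (beyond 1.6 rad); the phone rests on the stand's base plate behind the tabs, within 20 mm of the stand's middle sideways and 12 degrees of square, leaning back 9 to 34 degrees, at rest; the notebook is within 30 mm of where it stood (value of joint kickstand above 1.6 rad and x of phone in the frame of dock between -0.012 and 0.022 m and y of phone in the frame of dock between -0.02 and 0.02 m and z of phone in the frame of dock between 0.009 and 0.021 m and angle between phone's own z axis and vertical between 0.15 and 0.6 rad and angle between the y axis of phone and the y axis of dock, either way round below 0.21 rad and linear speed of phone below 0.02 m/s and distance of notebook from where it was at the start of the episode below 0.03 m); the robot touches nothing.
It fails at once if the notebook is pulled out of its slot or pushed away (distance of notebook from where it was at the start of the episode above 0.03 m).
It also fails if it takes over 48 s, if anything falls off the work surface, if the arm or the gripper's body presses on something with over 40 N, if the wrist force passes 120 N, or if a joint passes its speed limit or range.

## Working session

There is one attempt and no reset: what is moved stays moved. The work goes in short steps, Python scripts to look and compute and a shell command to move; the robot and the scene stay as the last step left them, time stands still between calls to the robot, and variables do not carry over. Pictures are saved under pics/ and viewed, about 8 in all and at most 12, crops included, and the job is handed in when it is done.

```bash
ls; mkdir -p pics
python3 - <<'E'
from plant import r
import cv2,numpy as np
s=r.get_state();print(s)
for n in("scene","side"):
    p,d=r.capture(n);cv2.imwrite(f"pics/{n}0.png",p[:,:,::-1]);np.save(f"pics/{n}0.npy",d);i=r.camera_info(n);print(n,i)
E
```

```text
pics
{'time_s': 0.0, 'joints': array([-5.16152470e+01,  2.05909212e+01,  6.34079560e-01, -1.89086040e-02,
       -7.01345854e+01, -1.65065754e+01]), 'qd': array([-0.04046885,  0.01612588, -0.04998566,  0.03285845,  0.00381531,
       -0.01322955]), 'joint_torque': array([ 1.01296533e-03, -5.82719600e+01,  2.93048805e+01,  6.99729055e+00,
        6.71991846e-03, -1.97855657e-04]), 'tcp_pos': array([ 0.2513266 , -0.62597209,  0.23663459]), 'eef_rot': array([ 1.79907290e+02, -8.93634699e-03, -1.58128255e+02]), 'contact_force': array([-0.03518182,  0.15358636,  0.46286178]), 'moment': array([ 0.00519334, -0.04954965,  0.028697  ]), 'gripper_width': 0.08726770674353695}
scene {'mtx': array([[486.20145618,   0.        , 278.86730049],
       [  0.        , 486.20145618, 212.46072638],
       [  0.        ,   0.        ,   1.        ]]), 'k1': -0.0661683292601024, 'pose': array([[ 0.83839125,  0.44043162, -0.32112318,  0.82837566],
       [ 0.54506579, -0.67545156,  0.4966573 , -0.48521787],
       [ 0.00184043, -0.5914264 , -0.80635689,  0.83441703],
       [ 0.        ,  0.        ,  0.        ,  1.        ]])}
side {'mtx': array([[407.57089706,   0.        , 276.82586953],
       [  0.        , 407.57089706, 201.75693504],
       [  0.        ,   0.        ,   1.        ]]), 'k1': -0.11466509175808155, 'pose': array([[ 0.9969126 , -0.05309046,  0.05785045,  0.4974044 ],
       [-0.07741217, -0.54126975,  0.83727798, -0.64096691],
       [-0.01313877, -0.83917129, -0.54370848,  0.48338897],
       [ 0.        ,  0.        ,  0.        ,  1.        ]])}
```

View pics/scene0.png

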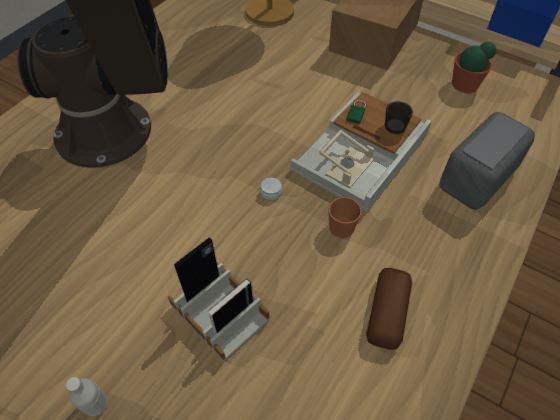

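View pics/side0.png

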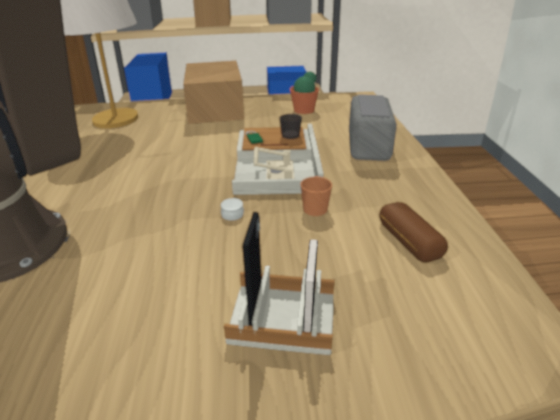

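The scene view shows the phone at (198,272), the notebook at (232,308), and the dock at about (360,150), with its open front facing the lower left.

```bash
cat > h.py <<'E'
import numpy as np,cv2
from plant import r
def w(n,u,v,depth,info=None,z=None):
    """pixel -> world, by depth map, or on plane z"""
    i=info or r.camera_info(n);K=i["mtx"];P=i["pose"];k=i["k1"]
    xd=(np.asarray(u,float)-K[0,2])/K[0,0];yd=(np.asarray(v,float)-K[1,2])/K[1,1]
    x,y=xd,yd
    for _ in range(10):
        f=1+k*(x*x+y*y);x,y=xd/f,yd/f
    ray=np.stack([x,y,np.ones_like(x)],-1)@P[:3,:3].T
    if z is not None: return P[:3,3]+ray*((z-P[2,3])/ray[...,2])[...,None]
    return P[:3,3]+ray*np.asarray(depth)[...,None]
def cloud(n,d,info=None):
    v,u=np.mgrid[0:420,0:560]
    return w(n,u,v,d,info)
E
python3 - <<'E'
from h import *
a=cv2.imread("pics/scene0.png")
A=cv2.resize(a[85:215,285:440],None,fx=5,fy=4.6*5/4.6,interpolation=cv2.INTER_CUBIC)[:600]
b=cv2.resize(a[235:365,160:280],None,fx=4.6,fy=4.6,interpolation=cv2.INTER_CUBIC)
A=cv2.resize(a[85:215,285:440],None,fx=5,fy=4.6,interpolation=cv2.INTER_CUBIC)
cv2.imwrite("pics/dock0.png",A);cv2.imwrite("pics/rack0.png",b)
d=np.load("pics/scene0.npy");C=cloud("scene",d)
for (u,v) in [(185,250),(210,245),(196,275),(205,290),(232,308),(340,190),(430,125),(360,98),(300,160)]: print(u,v,C[v,u].round(4))
E
```

```text
185 250 [ 3.884e-01 -1.535e-01 -3.000e-04]
210 245 [ 0.5031 -0.1889  0.1639]
196 275 [ 0.4951 -0.2266  0.1124]
205 290 [ 0.5009 -0.2209  0.0546]
232 308 [ 0.5767 -0.2372  0.0978]
340 190 [0.5834 0.134  0.026 ]
430 125 [ 0.663   0.4605 -0.0016]
360 98 [0.4881 0.4088 0.0384]
300 160 [0.4593 0.174  0.0096]
```

View pics/dock0.png

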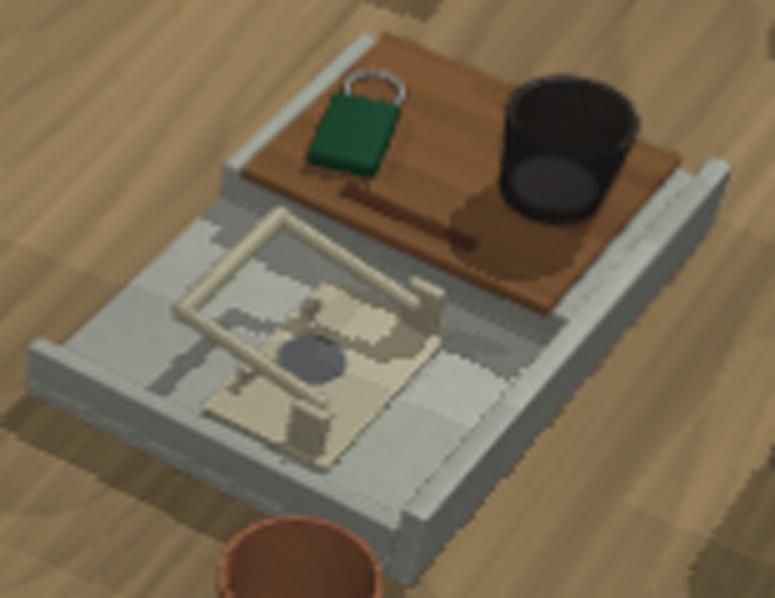

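View pics/rack0.png

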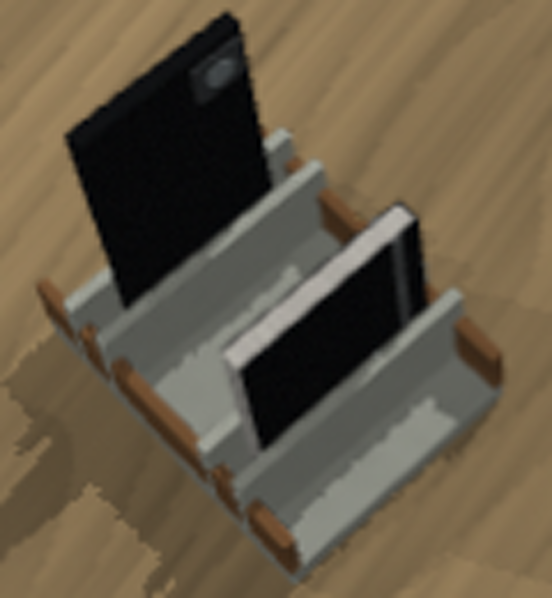

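Run:
```python
from h import *
d=np.load("pics/scene0.npy");C=cloud("scene",d)
cr=np.array([[205,410],[328,467],[440,340],[330,285]])
uv=np.c_[285+cr[:,0]/5,85+cr[:,1]/4.6]
p=w("scene",uv[:,0],uv[:,1],None,z=.014);print("base corners\n",p.round(4))
q=np.array([[-20,-55],[46,-55],[46,55],[-20,55]])/1000.
M,_=cv2.estimateAffinePartial2D(q,p[:,:2]);print(M, np.degrees(np.arctan2(M[1,0],M[0,0])),np.hypot(*M[:,0]))
# cream cloud
X=C.reshape(-1,3);reg=(X[:,0]>.40)&(X[:,0]<.66)&(X[:,1]>.1)&(X[:,1]<.45)
a=cv2.imread("pics/scene0.png").reshape(-1,3).astype(int)
# rail top z~50 line
m=reg&(abs(X[:,2]-.05)<.004)&(X[:,0]>.5);print("rail",m.sum());
(vx,vy,x0,y0)=cv2.fitLine(X[m][:,:2].astype(np.float32),cv2.DIST_HUBER,0,.01,.01).ravel();print(np.degrees(np.arctan2(vy,vx)),x0,y0, X[m].min(0),X[m].max(0))
m=reg&(X[:,2]>.052)&(X[:,2]<.09)
# crossbar
cb=np.array([[180,308],[283,212],[230,260],[182,300],[280,210]]);
for u,v in cb:
    U,V=int(round(285+u/5)),int(round(85+v/4.6)); blk=C[V-1:V+2,U-1:U+2].reshape(-1,3);print("bar",blk[np.argsort(blk[:,2])[-3:]].round(4).tolist())
# phone
def poly(pts):
    mk=np.zeros((420,560),np.uint8);P=np.array([[160+x/4.6,235+y/4.6] for x,y in pts]);cv2.fillPoly(mk,[P.round().astype(int)],1);return cv2.erode(mk,np.ones((3,3)))>0
for nm,pts in [("phone",[(75,145),(235,35),(265,190),(125,300)]),("nb",[(250,375),(390,260),(405,320),(262,440)])]:
    F=C[poly(pts)];c=np.median(F,0);F=F[np.linalg.norm(F-c,axis=1)<.12];c=F.mean(0);n=np.linalg.svd(F-c)[2][2];n*=np.sign(n[0])
    print(nm,len(F),c.round(4),n.round(4),np.degrees(np.arctan2(n[1],n[0])),"res",np.abs((F-c)@n).std())
    t=np.array([-n[1],n[0],0]);t/=np.linalg.norm(t);s=F@t;print(" along",s.min(),s.max(),(c@t),F[:,2].min(),F[:,2].max())
# top corners of phone back edge at z=.172
e=np.array([[70,135],[232,12],[240,30],[77,148]]);print(w("scene",160+e[:,0]/4.6,235+e[:,1]/4.6,None,z=.172).round(4))
```

```text
base corners
 [[0.5318 0.166  0.014 ]
 [0.5945 0.1645 0.014 ]
 [0.5992 0.2649 0.014 ]
 [0.5393 0.2706 0.014 ]]Traceback (most recent call last):
  File "<stdin>", line 7, in <module>
cv2.error: OpenCV(4.12.0) /io/opencv/modules/calib3d/src/ptsetreg.cpp:1108: error: (-215:Assertion failed) count >= 0 && to.checkVector(2) == count in function 'estimateAffinePartial2D'
```

```bash
cat > m.py <<'E'
from h import *
d=np.load("pics/scene0.npy");C=cloud("scene",d)
cr=np.array([[205,410],[328,467],[440,340],[330,285]])
uv=np.c_[285+cr[:,0]/5,85+cr[:,1]/4.6]
p=w("scene",uv[:,0],uv[:,1],None,z=.014)
q=np.array([[-20,-55],[46,-55],[46,55],[-20,55]])/1000.
M,_=cv2.estimateAffinePartial2D(q.astype(np.float32),p[:,:2].astype(np.float32));print(M, np.degrees(np.arctan2(M[1,0],M[0,0])),np.hypot(*M[:,0]))
X=C.reshape(-1,3);reg=(X[:,0]>.40)&(X[:,0]<.70)&(X[:,1]>.1)&(X[:,1]<.45)
m=reg&(abs(X[:,2]-.05)<.003)&(X[:,0]>.58)&(X[:,1]<.4);print("rail",m.sum());
(vx,vy,x0,y0)=cv2.fitLine(X[m][:,:2].astype(np.float32),cv2.DIST_HUBER,0,.01,.01).ravel();print(np.degrees(np.arctan2(vy,vx)),x0,y0, X[m].min(0),X[m].max(0))
cb=np.array([[180,308],[283,212],[230,260],[182,300],[280,210]]);
for u,v in cb:
    U,V=int(round(285+u/5)),int(round(85+v/4.6)); blk=C[V-1:V+2,U-1:U+2].reshape(-1,3);print("bar",blk[np.argsort(blk[:,2])[-3:]].round(4).tolist())
def poly(pts):
    mk=np.zeros((420,560),np.uint8);P=np.array([[160+x/4.6,235+y/4.6] for x,y in pts]);cv2.fillPoly(mk,[P.round().astype(int)],1);return cv2.erode(mk,np.ones((3,3)))>0
for nm,pts in [("phone",[(75,145),(235,35),(265,190),(125,300)]),("nb",[(250,375),(390,260),(405,320),(262,440)])]:
    F=C[poly(pts)];c=np.median(F,0);F=F[np.linalg.norm(F-c,axis=1)<.12];c=F.mean(0);n=np.linalg.svd(F-c)[2][2];n*=np.sign(n[0])
    print(nm,len(F),c.round(4),n.round(4),np.degrees(np.arctan2(n[1],n[0])),"res",np.abs((F-c)@n).std())
    t=np.array([-n[1],n[0],0]);t/=np.linalg.norm(t);s=F@t;print(" along",s.min(),s.max(),(c@t),F[:,2].min(),F[:,2].max())
e=np.array([[70,135],[232,12],[240,30],[77,148]]);print(w("scene",160+e[:,0]/4.6,235+e[:,1]/4.6,None,z=.172).round(4))
E
python3 m.py
```

```text
[[ 0.93100756  0.05479245  0.55409126]
 [-0.05479245  0.93100756  0.21718976]] -3.3681346946147293 0.9326185155556005
rail 515
87.245285 0.6544751 0.25840953 [0.58272662 0.12980191 0.04700571] [0.66815893 0.39964897 0.05287511]
bar [[0.5068, 0.1854, 0.0566], [0.5038, 0.1815, 0.0584], [0.5055, 0.1787, 0.0587]]
bar [[0.5157, 0.2604, 0.0579], [0.5146, 0.2622, 0.0589], [0.5129, 0.2606, 0.0593]]
bar [[0.5121, 0.2207, 0.0576], [0.5085, 0.2178, 0.058], [0.5102, 0.2149, 0.0583]]
bar [[0.5038, 0.1815, 0.0584], [0.5031, 0.187, 0.0594], [0.5052, 0.1876, 0.0602]]
bar [[0.5121, 0.2575, 0.0583], [0.5146, 0.2622, 0.0589], [0.5129, 0.2606, 0.0593]]
phone 1172 [ 0.4956 -0.221   0.1165] [ 0.9773 -0.2119 -0.002 ] -12.23621849473181 res 0.0004771051870542807
 along -0.14404461856651601 -0.07485675942913272 -0.11097751253624612 0.058224803334411046 0.17102706169669657
nb 396 [ 0.5748 -0.239   0.0858] [ 0.9806 -0.1958 -0.0089] -11.293812690363348 res 0.00039221141347583316
 along -0.1539369773718692 -0.08640594383795691 -0.12177297869855927 0.06006219361950782 0.11285870669598452
[[ 0.4832 -0.251   0.172 ]
 [ 0.4989 -0.1807  0.172 ]
 [ 0.5059 -0.1852  0.172 ]
 [ 0.4885 -0.2536  0.172 ]]
```

```bash
for i in 1 2; do :; done
python3 -m inch '[{"yaw":-1,"z":-0.6},{"yaw":-1,"z":-0.6},{"yaw":-1,"z":-0.6},{"yaw":-1,"z":-0.6},{"yaw":-1}]'
python3 -m inch '[{"yaw":-1},{"yaw":-1},{"yaw":-1},{"yaw":-1},{"yaw":-1}]' 
python3 -m inch '[{"yaw":-1},{"yaw":-1},{"yaw":-1},{"yaw":-1},{"yaw":-1}]'
python3 - <<'E'
from h import *
s=r.get_state();print(s["eef_rot"],s["tcp_pos"],s["joints"]);P=r.camera_info("wrist")["pose"];print(P.round(3), r.camera_info("wrist")["mtx"])
E
```

```text
[ 1.79913067e+02 -9.40892412e-03 -1.58127505e+02] [ 0.25132537 -0.6260083   0.23671332] [-5.16161340e+01  2.05879985e+01  6.39174547e-01 -1.66781027e-02
 -7.01371990e+01 -1.65057002e+01]
[[-0.372  0.893  0.254  0.184]
 [ 0.928  0.358  0.103 -0.653]
 [ 0.001  0.274 -0.962  0.384]
 [ 0.     0.     0.     1.   ]] [[292.21623819   0.         285.85739774]
 [  0.         292.21623819 208.47966389]
 [  0.           0.           1.        ]]validation failed for argument at $[0]...
validation failed for argument at $[0]...
validation failed for argument at $[0]...
```

```bash
python3 -m inch '[{"x":0,"y":0,"z":-0.6,"yaw":-1},{"x":0,"y":0,"z":-0.6,"yaw":-1},{"x":0,"y":0,"z":-0.6,"yaw":-1},{"x":0,"y":0,"z":-0.6,"yaw":-1},{"x":0,"y":0,"z":0,"yaw":-1}]'
python3 -m inch '[{"x":0,"y":0,"z":0,"yaw":-1},{"x":0,"y":0,"z":0,"yaw":-1},{"x":0,"y":0,"z":0,"yaw":-1},{"x":0,"y":0,"z":0,"yaw":-1},{"x":0,"y":0,"z":0,"yaw":-1}]'
python3 -m inch '[{"x":0,"y":0,"z":0,"yaw":-1},{"x":0,"y":0,"z":0,"yaw":-1},{"x":0,"y":0,"z":0,"yaw":-1},{"x":0,"y":0,"z":0,"yaw":-1},{"x":0,"y":0,"z":0,"yaw":-1}]'
```

```text
time_s: 0.52
tcp_pos: [0.2505, -0.6244, 0.2946]
eef_rot: [179.4, 0.1, -137.4]
contact_force: [0.1, 0.3, 0.5]
gripper_width: 0.0872
time_s: 0.93
tcp_pos: [0.2504, -0.6238, 0.2937]
eef_rot: [179.4, 0.4, -116.4]
contact_force: [-0.7, 0.2, 0.6]
gripper_width: 0.0875
time_s: 1.35
tcp_pos: [0.2501, -0.6227, 0.2908]
eef_rot: [179.5, 0.9, -95.4]
contact_force: [-0.6, 0.2, 0.5]
gripper_width: 0.0877
```

```bash
for i in 1; do
python3 -m inch '[{"x":-1,"y":-0.22,"z":0,"yaw":0},{"x":-1,"y":-0.22,"z":0,"yaw":0},{"x":-1,"y":-0.22,"z":0,"yaw":0},{"x":-1,"y":-0.22,"z":0,"yaw":0},{"x":-1,"y":-0.22,"z":0,"yaw":0}]'
python3 -m inch '[{"x":-1,"y":-0.22,"z":0,"yaw":0},{"x":-1,"y":-0.22,"z":0,"yaw":0},{"x":-1,"y":-0.22,"z":0,"yaw":0},{"x":-1,"y":-0.22,"z":0,"yaw":0},{"x":-1,"y":-0.22,"z":0,"yaw":0}]'
python3 -m inch '[{"x":-1,"y":-0.22,"z":0,"yaw":0},{"x":-1,"y":-0.22,"z":0,"yaw":0},{"x":-1,"y":-0.22,"z":0,"yaw":0},{"x":-1,"y":-0.22,"z":0,"yaw":0},{"x":-1,"y":-0.22,"z":0,"yaw":0}]'
python3 -m inch '[{"x":-1,"y":-0.22,"z":0,"yaw":0},{"x":-1,"y":-0.22,"z":0,"yaw":0},{"x":-1,"y":-0.22,"z":0,"yaw":0},{"x":-1,"y":-0.22,"z":0,"yaw":0},{"x":-1,"y":-0.22,"z":0,"yaw":0}]'
python3 -m inch '[{"x":-1,"y":-0.22,"z":0,"yaw":0},{"x":-1,"y":-0.22,"z":0,"yaw":0},{"x":-1,"y":-0.22,"z":0,"yaw":0},{"x":-1,"y":-0.22,"z":0,"yaw":0},{"x":-1,"y":-0.22,"z":0,"yaw":0}]'
done
```

```text
time_s: 1.77
tcp_pos: [0.2873, -0.499, 0.2868]
eef_rot: [179.1, 1.2, -95.4]
contact_force: [0.9, -0.1, -0.3]
gripper_width: 0.0877
time_s: 2.18
tcp_pos: [0.3264, -0.3703, 0.2868]
eef_rot: [178.9, 1.4, -95.5]
contact_force: [0.9, 0.0, -0.0]
gripper_width: 0.0876
time_s: 2.6
tcp_pos: [0.3653, -0.2417, 0.2882]
eef_rot: [178.8, 1.4, -95.6]
contact_force: [0.4, 0.9, 1.4]
gripper_width: 0.0876
time_s: 3.02
tcp_pos: [0.4042, -0.1133, 0.2903]
eef_rot: [178.8, 1.5, -95.6]
contact_force: [-0.1, -0.5, -0.1]
gripper_width: 0.0874
time_s: 3.43
tcp_pos: [0.443, 0.0151, 0.2927]
eef_rot: [178.8, 1.5, -95.6]
contact_force: [0.8, -0.4, -0.4]
gripper_width: 0.0877
```

```bash
python3 -m inch '[{"x":-1,"y":-0.4,"z":0,"yaw":0},{"x":-1,"y":-0.4,"z":0,"yaw":0},{"x":-1,"y":-0.4,"z":0,"yaw":0},{"x":-0.8,"y":-0.4,"z":0,"yaw":0},{"x":0,"y":0,"z":0,"yaw":0}]'
python3 - <<'E'
from h import *
i=r.camera_info("wrist");p,d=r.capture("wrist");np.save("pics/w1.npy",d);np.save("pics/w1i.npy",i,allow_pickle=True)
cv2.imwrite("pics/w1.png",p[:,:,::-1]);
C=cloud("wrist",d,i);np.save("pics/w1c.npy",C)
print(r.get_state()["tcp_pos"],r.get_state()["eef_rot"])
E
```

```text
time_s: 3.85
tcp_pos: [0.4931, 0.1144, 0.2934]
eef_rot: [178.7, 1.6, -95.3]
contact_force: [-0.0, -1.2, 0.5]
gripper_width: 0.0875
[0.49211982 0.11329171 0.2932856 ] [178.65041207   1.53814489 -95.34942515]
```

View pics/w1.png

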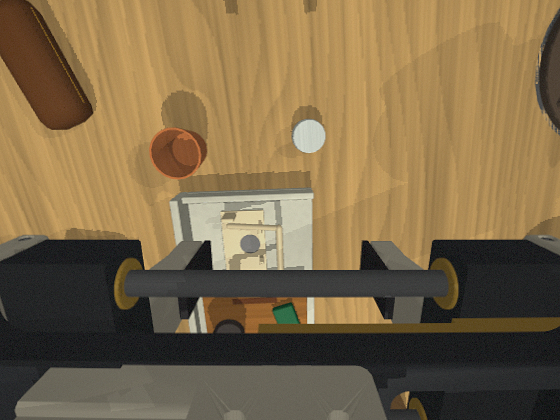

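Run:
```python
import cv2
a=cv2.imread("pics/w1.png")[185:300,165:320];cv2.imwrite("pics/w1z.png",cv2.resize(a,None,fx=5,fy=5,interpolation=cv2.INTER_CUBIC))
```

```text
(no output)
```

View pics/w1z.png

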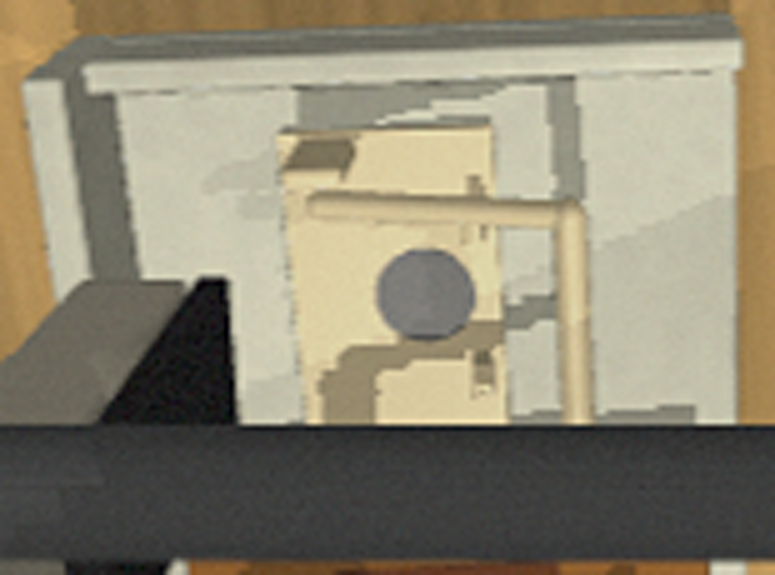

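Run:
```python
from h import *
i=np.load("pics/w1i.npy",allow_pickle=True).item();d=np.load("pics/w1.npy");C=np.load("pics/w1c.npy")
def px(a): a=np.array(a,float);return 165+a[:,0]/5,185+a[:,1]/5
for nm,z,pts in [("base FR,BR,Fmid,Bmid",.014,[(491,126),(279,131),(506,418),(303,420)]),("bar R end,mid @.055",.055,[(575,203),(577,415)]),("rail inner z50",.05,[(25,85),(50,280)])]:
    u,v=px(pts);p=w("wrist",u,v,None,i,z=z);print(nm,p[:,:2].round(4).tolist());k=C[v.round().astype(int),u.round().astype(int)];print("   depth",k.round(4).tolist())
# bar cloud
u,v=px([(560,260),(592,410)]);B=C[int(v[0]):int(v[1]),int(u[0]):int(u[1])+1].reshape(-1,3);B=B[(B[:,2]>.045)&(B[:,2]<.08)];print("bar",len(B),B.mean(0),B[:,2].max())
vx,vy,x0,y0=cv2.fitLine(B[:,:2].astype(np.float32),cv2.DIST_L2,0,.01,.01).ravel();print(np.degrees(np.arctan2(vy,vx)),x0,y0)
# wall line z42 / rail from wrist
S=cloud("scene",np.load("pics/scene0.npy")).reshape(-1,3)
for nm,X in (("scene",S),("wrist",C.reshape(-1,3))):
  m=(abs(X[:,2]-.05)<.003)&(X[:,0]>.62)&(X[:,0]<.69)&(X[:,1]>.12)&(X[:,1]<.42);F=X[m]
  if len(F)>20:
    l=cv2.fitLine(F[:,:2].astype(np.float32),cv2.DIST_WELSCH,0,.001,.001).ravel();print(nm,m.sum(),l,np.degrees(np.arctan2(l[1],l[0])))
  m=(X[:,2]>.02)&(X[:,2]<.06)&(X[:,0]>.45)&(X[:,0]<.6)&(X[:,1]>.12)&(X[:,1]<.16);F=X[m]
  l=cv2.fitLine(F[:,:2].astype(np.float32),cv2.DIST_WELSCH,0,.001,.001).ravel();print("wall",nm,m.sum(),l,np.degrees(np.arctan2(l[1],l[0])),np.median(F[:,2]))
# cup height
m=(S[:,0]>.5)&(S[:,0]<.68)&(S[:,1]>.28)&(S[:,1]<.45);print("cup top",np.percentile(S[m][:,2],99.5), S[m][S[m][:,2]>.08].mean(0))
```

```text
base FR,BR,Fmid,Bmid [[0.5276, 0.1702], [0.592, 0.1654], [0.5344, 0.2699], [0.6, 0.2637]]
   depth [[0.5282, 0.1711, 0.0101], [0.5918, 0.1653, 0.0131], [0.5348, 0.2708, 0.0136], [0.5994, 0.2639, 0.0138]]
bar R end,mid @.055 [[0.5032, 0.1823], [0.5092, 0.2486]]
   depth [[0.5032, 0.1817, 0.0582], [0.5096, 0.2468, 0.0583]]
rail inner z50 [[0.6506, 0.1344], [0.6558, 0.1925]]
   depth [[0.6505, 0.1343, 0.0503], [0.6771, 0.2124, -0.0001]]
bar 185 [0.50767227 0.22133627 0.05765115] 0.059835876070252814
85.29698 0.50767225 0.22133626
scene 509 [0.05693593 0.99837786 0.6545304  0.2620674 ] 86.73604
wall scene 465 [ 0.9986223  -0.05247333  0.54887235  0.1377573 ] -3.0078819 0.031945496464978684
wrist 528 [0.05449034 0.9985143  0.64986867 0.21146275] 86.87638
wall wrist 906 [ 0.99809706 -0.06166246  0.51130337  0.14320894] -3.535241 0.034014505362518294
cup top 0.09438354360183807 [0.60496937 0.35845048 0.08899822]
```

The wrist view shows the crossbar at (280,225–268) and the base plate's front-right corner at (263,210). That puts the dock at about (0.551, 0.222), yaw −3.8°.

```bash
python3 -m inch '[{"x":-0.9,"y":-0.05,"z":0.4,"yaw":-0.1},{"x":-0.9,"y":-0.05,"z":0.4,"yaw":-0.1},{"x":-0.9,"y":-0.05,"z":0.4,"yaw":-0.1},{"x":-0.8,"y":-0.05,"z":0.4,"yaw":-0.1},{"x":-0.5,"y":0,"z":0.4,"yaw":0}]' -0.1 6
python3 -m inch '[{"x":0,"y":0,"z":0.8,"yaw":0},{"x":0,"y":0,"z":0.8,"yaw":0},{"x":0,"y":0,"z":0.8,"yaw":0},{"x":0,"y":0,"z":0.6,"yaw":0},{"x":0,"y":0,"z":0,"yaw":0}]'
```

```text
time_s: 4.32
tcp_pos: [0.5037, 0.2135, 0.2461]
eef_rot: [178.8, 1.6, -93.9]
contact_force: [-0.6, -0.2, 0.4]
gripper_width: 0.0594
time_s: 4.73
tcp_pos: [0.4999, 0.2151, 0.1654]
eef_rot: [178.6, 1.5, -93.9]
contact_force: [-0.5, -0.1, -0.9]
gripper_width: 0.0397
```

```bash
python3 -m inch '[{"x":-0.1,"y":-0.25,"z":0.7,"yaw":0},{"x":-0.1,"y":-0.25,"z":0.7,"yaw":0},{"x":0,"y":0,"z":0.8,"yaw":0},{"x":0,"y":0,"z":0.7,"yaw":0},{"x":0,"y":0,"z":0,"yaw":0}]'
```

```text
time_s: 5.15
tcp_pos: [0.5125, 0.2194, 0.0941]
eef_rot: [178.8, 1.6, -94.0]
contact_force: [-0.1, -0.5, -0.3]
gripper_width: 0.0391
```

```bash
python3 -m inch '[{"x":0,"y":0.06,"z":0.65,"yaw":0},{"x":0,"y":0.06,"z":0.65,"yaw":0},{"x":0,"y":0,"z":0.6,"yaw":0},{"x":0,"y":0,"z":0,"yaw":0},{"x":0,"y":0,"z":0,"yaw":0}]'
python3 -m inch '[{"x":0,"y":0,"z":0,"yaw":0},{"x":0,"y":0,"z":0,"yaw":0},{"x":0,"y":0,"z":0,"yaw":0}]' -1 6
```

```text
time_s: 5.57
tcp_pos: [0.5115, 0.2208, 0.0521]
eef_rot: [179.1, 1.8, -94.0]
contact_force: [0.4, 0.1, 0.5]
gripper_width: 0.0394
time_s: 5.82
tcp_pos: [0.5133, 0.2216, 0.0562]
eef_rot: [179.3, 1.9, -94.0]
contact_force: [-0.7, 0.9, 0.4]
gripper_width: 0.0248
```

```bash
python3 -m inch '[{"x":0,"y":0.1,"z":0.25,"yaw":0},{"x":0,"y":0.1,"z":0.2,"yaw":0},{"x":0,"y":0,"z":0.05,"yaw":0},{"x":0,"y":0,"z":0.05,"yaw":0}]' -1 6
```

```text
time_s: 6.15
tcp_pos: [0.5051, 0.2225, 0.0437]
eef_rot: [179.2, 2.0, -94.1]
contact_force: [2.1, -2.4, 0.5]
gripper_width: 0.0101
```

```bash
python3 -m inch '[{"x":0,"y":-0.16,"z":-0.45,"yaw":0},{"x":0,"y":-0.23,"z":-0.42,"yaw":0},{"x":0,"y":-0.29,"z":-0.38,"yaw":0}]'
```

```text
time_s: 6.4
tcp_pos: [0.5161, 0.2213, 0.0725]
eef_rot: [178.6, 2.0, -94.2]
contact_force: [-12.1, 6.7, 4.3]
gripper_width: 0.0168
```

Run:
```python
from h import *
p,d=r.capture("scene");p2,_=r.capture("side");np.save("pics/s2.npy",d)
A=cv2.resize(p[60:210,285:440,::-1],(620,600),interpolation=cv2.INTER_CUBIC);cv2.imwrite("pics/s2.png",A)
print(r.get_state()["tcp_pos"],r.get_state()["contact_force"],r.get_state()["gripper_width"])
```

```text
[0.51731099 0.22126549 0.07367468] [-11.51712194   5.95904589   5.76061723] 0.01780975339108925
```

View pics/s2.png

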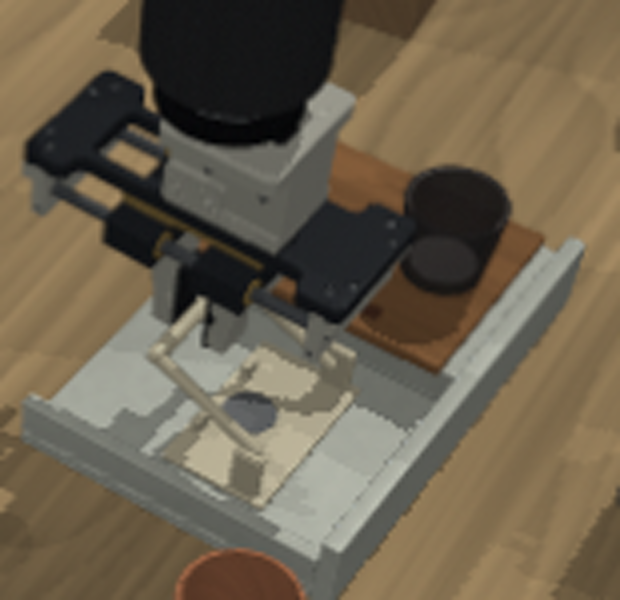

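Run:
```python
from h import *
C=cloud("scene",np.load("pics/s2.npy"))
for u,v in [(155,350),(165,340),(180,325),(190,315),(200,380),(230,420)]:
    U,V=int(round(285+u/4)),int(round(60+v/4)); b=C[V-1:V+2,U-1:U+2].reshape(-1,3);print(u,v,b[np.argsort(b[:,2])[-4:]].round(4).tolist())
```

```text
155 350 [[0.5105, 0.1811, 0.072], [0.5129, 0.1854, 0.0728], [0.5111, 0.1842, 0.0728], [0.5099, 0.1818, 0.0741]]
165 340 [[0.5122, 0.1955, 0.0729], [0.5152, 0.1901, 0.073], [0.5107, 0.1936, 0.0737], [0.5121, 0.1866, 0.0744]]
180 325 [[0.5133, 0.2068, 0.0731], [0.5102, 0.2077, 0.0738], [0.5123, 0.2082, 0.0745], [0.8284, -0.4852, 0.8344]]
190 315 [[0.5135, 0.2107, 0.073], [0.5161, 0.2149, 0.0741], [0.5126, 0.2122, 0.0744], [0.5146, 0.213, 0.0747]]
200 380 [[0.5154, 0.2327, 0.0099], [0.5219, 0.2251, 0.0138], [0.5241, 0.2258, 0.0145], [0.5378, 0.1829, 0.0613]]
230 420 [[0.5593, 0.1822, 0.0493], [0.5607, 0.1796, 0.0493], [0.5596, 0.1765, 0.0515], [0.5583, 0.1789, 0.0517]]
```

```bash
python3 -m inch '[{"x":0,"y":0.1,"z":0.3,"yaw":0},{"x":0,"y":0.05,"z":0.2,"yaw":0},{"x":0,"y":0,"z":0.03,"yaw":0}]' -0.5 30
python3 -m inch '[{"x":0,"y":0,"z":0,"yaw":0},{"x":0,"y":0,"z":0.03,"yaw":0},{"x":0,"y":0,"z":0,"yaw":0},{"x":0,"y":0,"z":0.03,"yaw":0}]' -1 30
```

```text
time_s: 6.75
tcp_pos: [0.5134, 0.2228, 0.0614]
eef_rot: [178.8, 2.1, -94.2]
contact_force: [-0.2, 0.3, -0.4]
gripper_width: 0.0217
time_s: 7.08
tcp_pos: [0.5111, 0.2228, 0.0589]
eef_rot: [178.5, 2.0, -94.2]
contact_force: [1.6, 0.8, 0.6]
gripper_width: 0.0091
```

```bash
python3 -m inch '[{"x":0,"y":-0.13,"z":-0.28,"yaw":0},{"x":0,"y":-0.16,"z":-0.25,"yaw":0},{"x":0,"y":-0.18,"z":-0.23,"yaw":0},{"x":0,"y":0,"z":0,"yaw":0}]'
```

```text
time_s: 7.42
tcp_pos: [0.5225, 0.2222, 0.0784]
eef_rot: [178.3, 2.0, -94.2]
contact_force: [0.8, 0.9, -3.4]
gripper_width: 0.0088
```

```bash
python3 -m inch '[{"x":0,"y":-0.23,"z":-0.24,"yaw":0},{"x":0,"y":-0.27,"z":-0.22,"yaw":0},{"x":0,"y":-0.3,"z":-0.18,"yaw":0},{"x":0,"y":-0.32,"z":-0.15,"yaw":0},{"x":0,"y":0,"z":0,"yaw":0}]'
```

```text
time_s: 7.83
tcp_pos: [0.549, 0.2206, 0.1005]
eef_rot: [178.0, 2.1, -94.3]
contact_force: [3.0, 0.9, -8.8]
gripper_width: 0.0088
```

```bash
python3 -m inch '[{"x":0,"y":-0.32,"z":0.06,"yaw":0},{"x":0,"y":-0.32,"z":-0.02,"yaw":0},{"x":0,"y":-0.32,"z":-0.02,"yaw":0},{"x":0,"y":-0.32,"z":0,"yaw":0}]'
```

```text
time_s: 8.17
tcp_pos: [0.581, 0.2182, 0.1065]
eef_rot: [178.1, 2.2, -94.1]
contact_force: [-4.4, 3.3, 2.6]
gripper_width: 0.0089
```

```bash
python3 -m inch '[{"x":0,"y":-0.28,"z":0.06,"yaw":0},{"x":0,"y":-0.26,"z":0.1,"yaw":0},{"x":0,"y":-0.15,"z":0.1,"yaw":0},{"x":0,"y":0,"z":0,"yaw":0}]'
```

```text
time_s: 8.5
tcp_pos: [0.5993, 0.217, 0.1027]
eef_rot: [178.0, 2.2, -94.1]
contact_force: [-9.2, 5.1, 4.4]
gripper_width: 0.0088
```

```bash
python3 -m inch '[{"x":0,"y":-0.1,"z":0.05,"yaw":0},{"x":0,"y":-0.05,"z":0.03,"yaw":0},{"x":0,"y":0,"z":0,"yaw":0}]'
python3 -m inch '[{"x":0,"y":0,"z":0,"yaw":0},{"x":0,"y":0,"z":0,"yaw":0},{"x":0,"y":0,"z":0,"yaw":0}]' -0.4 15
python3 -m inch '[{"x":0,"y":0,"z":-0.4,"yaw":0},{"x":0,"y":0,"z":-0.7,"yaw":0},{"x":0,"y":0,"z":-0.9,"yaw":0},{"x":0,"y":0,"z":-0.9,"yaw":0},{"x":0,"y":0,"z":-0.9,"yaw":0}]'
python3 - <<'E'
from h import *
p,d=r.capture("scene")
A=cv2.resize(p[60:210,285:440,::-1],(620,600),interpolation=cv2.INTER_CUBIC);cv2.imwrite("pics/s3.png",A)
C=cloud("scene",d).reshape(-1,3)
m=(C[:,2]>.08)&(C[:,2]<.125)&(C[:,0]>.56)&(C[:,0]<.64)&(C[:,1]>.16)&(C[:,1]<.28);F=C[m];print(len(F),F.mean(0),F.max(0),F.min(0));T=F[F[:,2]>.105];print(len(T),T.mean(0),T.min(0),T.max(0))
E
```

```text
time_s: 8.75
tcp_pos: [0.599, 0.2171, 0.1029]
eef_rot: [177.6, 2.2, -94.1]
contact_force: [0.2, 2.4, -3.1]
gripper_width: 0.0088
time_s: 9.0
tcp_pos: [0.6005, 0.2163, 0.1023]
eef_rot: [177.7, 2.1, -94.1]
contact_force: [0.6, -0.5, -0.3]
gripper_width: 0.0228
time_s: 9.42
tcp_pos: [0.6031, 0.2092, 0.1952]
eef_rot: [177.2, 1.6, -94.2]
contact_force: [0.5, 0.4, -0.7]
gripper_width: 0.0263
193 [0.59964053 0.20917175 0.10888317] [0.607523   0.26342088 0.11656629] [0.58598455 0.17229048 0.08101919]
161 [0.60085487 0.21474037 0.11216243] [0.59336512 0.17229048 0.10503801] [0.607523   0.26342088 0.11656629]
```

View pics/s3.png

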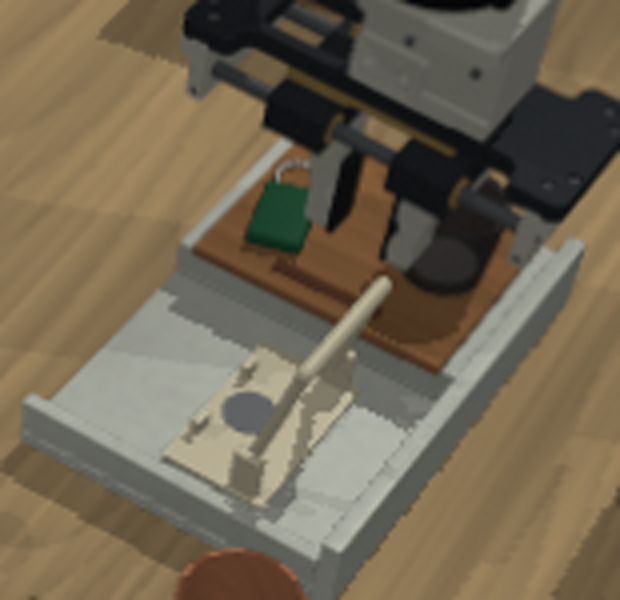

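The kickstand is up at its stop: the bar's middle is at x≈0.600 and z≈0.108, in crop (385,290)–(260,440). Next is the phone.

```bash
python3 -m inch '[{"x":0.5,"y":0.18,"z":-0.8,"yaw":0},{"x":1,"y":0.18,"z":-0.6,"yaw":0},{"x":1,"y":0.18,"z":0,"yaw":0},{"x":1,"y":0.18,"z":0,"yaw":0},{"x":1,"y":0.18,"z":0,"yaw":0}]' -0.1 20
python3 -m inch '[{"x":1,"y":0.18,"z":0,"yaw":0},{"x":1,"y":0.18,"z":0,"yaw":0},{"x":1,"y":0.18,"z":0,"yaw":0},{"x":1,"y":0.18,"z":0,"yaw":0},{"x":1,"y":0.18,"z":0,"yaw":0}]'
python3 -m inch '[{"x":1,"y":0.18,"z":0,"yaw":0},{"x":1,"y":0.18,"z":0,"yaw":0},{"x":1,"y":0.18,"z":0,"yaw":0},{"x":0.8,"y":0.18,"z":0,"yaw":1},{"x":0.4,"y":0.1,"z":0,"yaw":1}]'
```

```text
time_s: 9.88
tcp_pos: [0.5801, 0.0975, 0.2405]
eef_rot: [178.1, 1.9, -93.9]
contact_force: [-0.5, -0.3, 0.2]
gripper_width: 0.0392
time_s: 10.3
tcp_pos: [0.5485, -0.033, 0.2409]
eef_rot: [178.5, 1.9, -93.9]
contact_force: [0.5, 0.1, -1.1]
gripper_width: 0.0395
time_s: 10.72
tcp_pos: [0.5185, -0.1452, 0.2412]
eef_rot: [178.5, 1.6, -102.2]
contact_force: [-0.2, 0.4, 0.5]
gripper_width: 0.0394
```

```bash
python3 -m inch '[{"x":0.8,"y":0.1,"z":0,"yaw":0},{"x":0.8,"y":0.1,"z":0,"yaw":0},{"x":0.8,"y":0.1,"z":0,"yaw":0},{"x":0.5,"y":0.1,"z":0.2,"yaw":0},{"x":0,"y":0,"z":0.2,"yaw":0}]'
python3 - <<'E'
from h import *
s=r.get_state();p,d=r.capture("side");
cv2.imwrite("pics/s4.png",cv2.resize(p[140:370,190:390,::-1],(520,598),interpolation=cv2.INTER_CUBIC))
import math
x,y,z=s["tcp_pos"];print(s["tcp_pos"],s["eef_rot"])
from scipy.spatial.transform import Rotation as Ro
R=Ro.from_euler("xyz",s["eef_rot"],degrees=True).as_matrix()
for zt in(.149,):print("rows units",(R.T@(np.array([.492,-.217,zt])-s["tcp_pos"])/.025).round(2))
E
```

```text
time_s: 11.13
tcp_pos: [0.4918, -0.2213, 0.2332]
eef_rot: [178.8, 1.5, -102.7]
contact_force: [-0.2, 0.4, -0.3]
gripper_width: 0.0396
[ 0.49177612 -0.22128051  0.23321302] [ 178.84761803    1.49525963 -102.69713727]
rows units [-0.08 -0.04  3.37]
```

```bash
python3 -m inch '[{"x":-0.08,"y":-0.04,"z":0.8,"yaw":-0.1},{"x":0,"y":0,"z":0.8,"yaw":0},{"x":0,"y":0,"z":0.8,"yaw":0},{"x":0,"y":0,"z":0.7,"yaw":0},{"x":0,"y":0,"z":0.2,"yaw":0}]'
python3 -m inch '[{"x":0,"y":0,"z":0.1,"yaw":0},{"x":0,"y":0,"z":0.03,"yaw":0},{"x":0,"y":0,"z":0.03,"yaw":0},{"x":0,"y":0,"z":0.03,"yaw":0}]' -1 25
python3 -m inch '[{"x":0,"y":0,"z":0,"yaw":0},{"x":0,"y":0,"z":0,"yaw":0}]'
```

```text
time_s: 11.6
tcp_pos: [0.4953, -0.2161, 0.1508]
eef_rot: [179.3, 1.5, -102.3]
contact_force: [-0.7, 0.1, -0.8]
gripper_width: 0.0394
time_s: 11.93
tcp_pos: [0.4967, -0.2151, 0.1471]
eef_rot: [179.3, 1.4, -102.2]
contact_force: [0.4, -0.9, 0.4]
gripper_width: 0.0182
time_s: 12.1
tcp_pos: [0.4961, -0.2149, 0.148]
eef_rot: [179.2, 1.4, -102.2]
contact_force: [-4.5, 1.6, 0.7]
gripper_width: 0.0092
```

```bash
python3 -m inch '[{"x":0,"y":0,"z":-0.3,"yaw":0},{"x":0,"y":0,"z":-0.6,"yaw":0},{"x":0,"y":0,"z":-0.8,"yaw":0},{"x":0,"y":0,"z":-0.8,"yaw":0},{"x":0,"y":0,"z":-0.9,"yaw":0}]'
python3 -m inch '[{"x":0,"y":0,"z":-0.9,"yaw":0},{"x":0,"y":0,"z":0,"yaw":0}]'
python3 - <<'E'
from h import *
p,d=r.capture("scene");cv2.imwrite("pics/s5.png",cv2.resize(p[150:370,120:320,::-1],(540,594)))
E
```

```text
time_s: 12.52
tcp_pos: [0.494, -0.2168, 0.2335]
eef_rot: [178.8, 1.5, -102.3]
contact_force: [0.3, 0.1, -0.7]
gripper_width: 0.0088
time_s: 12.68
tcp_pos: [0.4968, -0.2186, 0.2634]
eef_rot: [179.3, 1.4, -102.3]
contact_force: [1.1, -0.2, -0.6]
gripper_width: 0.0086
```

View pics/s5.png

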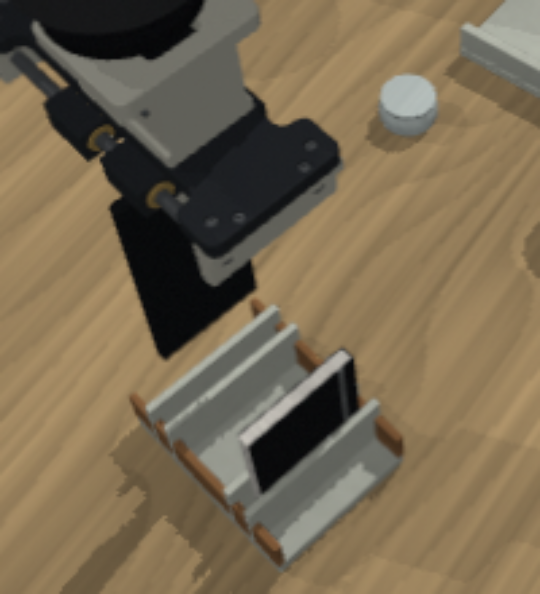

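```bash
python3 - <<'E'
from h import *
i=r.camera_info("scene")
for x,y in [(165,357),(255,287)]: print(w("scene",np.array(120+x/2.7),np.array(150+y/2.7),None,z=np.array(.127)).round(4))
s=r.get_state();print(s["tcp_pos"],s["eef_rot"])
E
python3 -m inch '[{"x":-0.3,"y":0,"z":0,"yaw":-1},{"x":-0.6,"y":0,"z":0,"yaw":-1},{"x":-0.9,"y":-0.05,"z":0,"yaw":0},{"x":-0.9,"y":-0.05,"z":0,"yaw":0},{"x":-0.9,"y":-0.05,"z":0,"yaw":0}]'
python3 -m inch '[{"x":-0.9,"y":-0.05,"z":0,"yaw":0},{"x":-0.9,"y":-0.05,"z":0,"yaw":0},{"x":-0.9,"y":-0.05,"z":0,"yaw":0},{"x":-0.9,"y":-0.05,"z":0,"yaw":0},{"x":-0.9,"y":-0.05,"z":0,"yaw":0}]'
python3 -m inch '[{"x":-0.9,"y":-0.05,"z":0,"yaw":0},{"x":-0.9,"y":-0.05,"z":0,"yaw":0},{"x":-0.9,"y":-0.05,"z":0,"yaw":0},{"x":-0.9,"y":-0.05,"z":0,"yaw":0},{"x":-0.9,"y":-0.05,"z":0,"yaw":0}]'
```

```text
[ 0.4898 -0.2558  0.127 ]
[ 0.5054 -0.1864  0.127 ]
[ 0.49617443 -0.21815594  0.2615025 ] [ 179.23596123    1.47603651 -102.30259211]
time_s: 13.15
tcp_pos: [0.5073, -0.1291, 0.2626]
eef_rot: [179.5, 1.6, -94.3]
contact_force: [-0.1, -0.5, -1.6]
gripper_width: 0.0086
time_s: 13.57
tcp_pos: [0.5202, -0.0121, 0.263]
eef_rot: [179.3, 1.7, -94.4]
contact_force: [0.8, -1.0, -2.0]
gripper_width: 0.0089
time_s: 13.98
tcp_pos: [0.5334, 0.1053, 0.2634]
eef_rot: [179.1, 1.7, -94.5]
contact_force: [-0.1, -0.0, -2.5]
gripper_width: 0.0088
```

```bash
python3 -m inch '[{"x":-0.9,"y":-0.1,"z":0.1,"yaw":-0.05},{"x":-0.9,"y":-0.1,"z":0.2,"yaw":-0.05},{"x":-0.9,"y":-0.1,"z":0.3,"yaw":-0.05},{"x":-0.9,"y":-0.1,"z":0.3,"yaw":0},{"x":-0.6,"y":-0.05,"z":0.3,"yaw":0}]'
python3 -m inch '[{"x":0,"y":0,"z":0.1,"yaw":0},{"x":0,"y":0,"z":0,"yaw":0}]'
python3 - <<'E'
from h import *
from scipy.spatial.transform import Rotation as Ro
s=r.get_state();R=Ro.from_euler("xyz",s["eef_rot"],degrees=True).as_matrix()
print(s["tcp_pos"],s["eef_rot"],"units",(R.T@(np.array([.5547,.2228,.16])-s["tcp_pos"])/.025).round(2))
E
```

```text
time_s: 14.4
tcp_pos: [0.5514, 0.2169, 0.2344]
eef_rot: [179.1, 1.8, -93.8]
contact_force: [0.9, 0.9, -1.4]
gripper_width: 0.009
time_s: 14.57
tcp_pos: [0.5503, 0.2194, 0.2281]
eef_rot: [178.9, 1.7, -93.7]
contact_force: [-0.9, -0.2, -2.5]
gripper_width: 0.0094
[0.55034064 0.21942805 0.22805859] [178.8917774    1.66221572 -93.68981656] units [-0.07 -0.22  2.72]
```

```bash
python3 -m inch '[{"x":-0.04,"y":-0.11,"z":0.6,"yaw":0},{"x":-0.03,"y":-0.11,"z":0.7,"yaw":0},{"x":0,"y":0,"z":0.7,"yaw":0},{"x":0,"y":0,"z":0.5,"yaw":0},{"x":0,"y":0,"z":0.05,"yaw":0}]'
python3 - <<'E'
from h import *
s=r.get_state();print(s["tcp_pos"],s["eef_rot"])
p,d=r.capture("scene");np.save("pics/s6.npy",d)
cv2.imwrite("pics/s6.png",cv2.resize(p[90:190,300:420,::-1],(720,600),interpolation=cv2.INTER_CUBIC))
E
```

```text
time_s: 14.98
tcp_pos: [0.5549, 0.22, 0.1626]
eef_rot: [178.9, 1.7, -93.8]
contact_force: [-0.5, -0.3, -2.0]
gripper_width: 0.0089
[0.5548956  0.22001067 0.16256401] [178.9451022    1.68821703 -93.77263145]
```

View pics/s6.png

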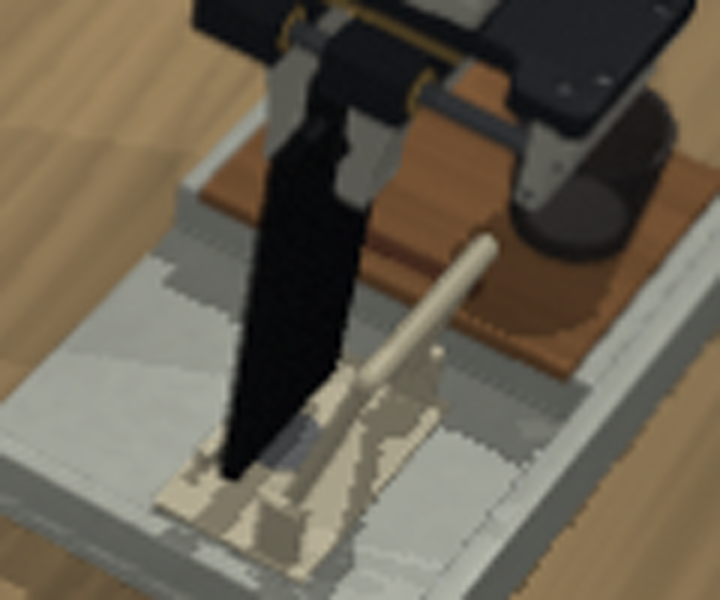

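Run:
```python
from h import *
C=cloud("scene",np.load("pics/s6.npy"))
O=np.array([.550,.2205]);a=np.radians(-3.8);R=np.array([[np.cos(a),-np.sin(a)],[np.sin(a),np.cos(a)]])
def dk(p): p=np.array(p);return np.r_[(p[:2]-O)@R,p[2]].round(4)
f=lambda x,y,z:dk(w("scene",np.array(300+x/6),np.array(90+y/6),None,z=np.array(z)))
print("BR bottom",f(240,478,.0266),f(222,472,.0266),"BL bottom",f(340,372,.0266))
print("tab R",f(205,455,.024), "bar",f(380,375,.11),f(495,238,.11))
mk=np.zeros((420,560),np.uint8);P=np.array([[300+x/6,90+y/6] for x,y in [(275,210),(360,215),(335,360),(245,455)]]);cv2.fillPoly(mk,[P.round().astype(int)],1)
F=C[cv2.erode(mk,np.ones((3,3)))>0];F=F[F[:,2]<.15];c=np.median(F,0);F=F[np.linalg.norm(F-c,axis=1)<.09];c=F.mean(0);n=np.linalg.svd(F-c)[2][2];n*=np.sign(n[0])
print(len(F),dk(c),n.round(3),"yaw",np.degrees(np.arctan2(n[1],n[0])),"lean",np.degrees(np.arcsin(-n[2])))
```

```text
BR bottom [ 0.0082 -0.0358  0.0266] [ 0.0013 -0.0373  0.0266] BL bottom [0.0098 0.0323 0.0266]
tab R [-0.0093 -0.032   0.024 ] bar [ 0.0539 -0.0348  0.11  ] [0.0524 0.0472 0.11  ]
358 [ 0.0083 -0.0075  0.091 ] [ 0.998 -0.065 -0.021] yaw -3.716922189822483 lean 1.1905102378381052
```

```bash
python3 -m inch '[{"x":0,"y":0,"z":0.15,"yaw":0},{"x":0,"y":0,"z":0.15,"yaw":0},{"x":0,"y":0,"z":0.1,"yaw":0},{"x":0,"y":0,"z":0,"yaw":0}]'
```

```text
time_s: 15.37
tcp_pos: [0.5564, 0.2195, 0.1557]
eef_rot: [179.2, 1.8, -93.8]
contact_force: [-0.2, -0.6, -1.1]
gripper_width: 0.0089
```

```bash
python3 -m inch '[{"x":0,"y":0.03,"z":0.12,"yaw":0},{"x":0,"y":0.03,"z":0.1,"yaw":0},{"x":0,"y":0,"z":0.05,"yaw":0},{"x":0,"y":0,"z":0.02,"yaw":0}]'
```

```text
time_s: 15.7
tcp_pos: [0.5556, 0.2204, 0.1502]
eef_rot: [179.3, 1.9, -93.8]
contact_force: [-2.5, 0.4, 4.7]
gripper_width: 0.0087
```

```bash
python3 -m inch '[{"x":0,"y":-0.02,"z":0,"yaw":0},{"x":0,"y":0,"z":0,"yaw":0},{"x":0,"y":0,"z":0,"yaw":0},{"x":0,"y":0,"z":0,"yaw":0}]' -0.42 10
python3 -m inch '[{"x":0,"y":-0.15,"z":0,"yaw":0},{"x":0,"y":-0.15,"z":0,"yaw":0},{"x":0,"y":-0.15,"z":0,"yaw":0},{"x":0,"y":0,"z":0,"yaw":0}]'
```

```text
time_s: 16.03
tcp_pos: [0.5569, 0.221, 0.1512]
eef_rot: [179.5, 2.0, -93.7]
contact_force: [-0.1, 0.5, 0.6]
gripper_width: 0.0244
time_s: 16.37
tcp_pos: [0.5695, 0.2203, 0.1513]
eef_rot: [179.5, 2.0, -93.7]
contact_force: [-0.8, 0.7, 0.4]
gripper_width: 0.0254
```

```bash
python3 -m inch '[{"x":0,"y":-0.17,"z":0,"yaw":0},{"x":0,"y":-0.17,"z":0,"yaw":0},{"x":0,"y":-0.17,"z":0,"yaw":0},{"x":0,"y":-0.17,"z":0,"yaw":0},{"x":0,"y":0,"z":0,"yaw":0}]'
python3 -m inch '[{"x":0,"y":-0.15,"z":0,"yaw":0},{"x":0,"y":-0.15,"z":0,"yaw":0},{"x":0,"y":-0.15,"z":0,"yaw":0},{"x":0,"y":-0.15,"z":0,"yaw":0},{"x":0,"y":0,"z":0,"yaw":0}]'
python3 - <<'E'
from h import *
s=r.get_state();print(s["tcp_pos"],s["contact_force"])
p,d=r.capture("scene");np.save("pics/s7.npy",d)
cv2.imwrite("pics/s7.png",cv2.resize(p[90:190,300:420,::-1],(720,600),interpolation=cv2.INTER_CUBIC))
E
```

```text
time_s: 16.78
tcp_pos: [0.5889, 0.2189, 0.1507]
eef_rot: [179.5, 2.0, -93.7]
contact_force: [0.2, -0.4, 0.3]
gripper_width: 0.0253
time_s: 17.2
tcp_pos: [0.6055, 0.2177, 0.1503]
eef_rot: [179.5, 2.0, -93.8]
contact_force: [0.1, 0.6, -0.0]
gripper_width: 0.0252
[0.60553212 0.21770769 0.15025696] [ 0.09894098  0.63055574 -0.01909128]
```

View pics/s7.png

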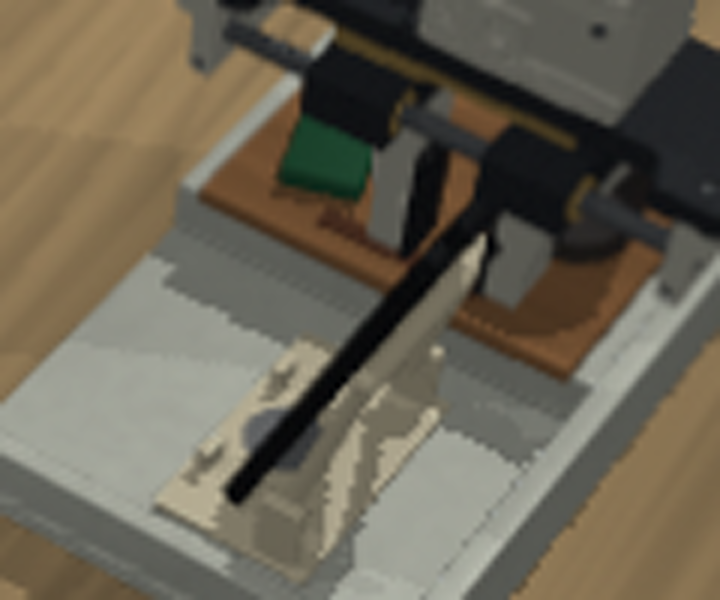

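```bash
python3 -m inch '[{"x":0,"y":-0.08,"z":0,"yaw":0},{"x":0,"y":-0.05,"z":0,"yaw":0},{"x":0,"y":0,"z":0,"yaw":0},{"x":0,"y":0,"z":-0.2,"yaw":0},{"x":0,"y":0,"z":-0.3,"yaw":0}]' -0.2
python3 -m inch '[{"x":0,"y":0,"z":-0.5,"yaw":0},{"x":0,"y":0,"z":-0.8,"yaw":0},{"x":0,"y":0,"z":-1,"yaw":0},{"x":0,"y":0,"z":-1,"yaw":0},{"x":0,"y":0,"z":-1,"yaw":0}]'
python3 -m inch '[{"x":0,"y":0,"z":-0.8,"yaw":0},{"x":0,"y":0,"z":0,"yaw":0},{"x":0,"y":0,"z":0,"yaw":0}]'
python3 - <<'E'
from h import *
p,d=r.capture("scene");q,_=r.capture("side");np.save("pics/s8.npy",d)
A=cv2.resize(p[95:185,300:420,::-1],(720,540),interpolation=cv2.INTER_CUBIC);cv2.imwrite("pics/s8.png",A)
C=cloud("scene",d);O=np.array([.550,.2205]);a=np.radians(-3.8);R=np.array([[np.cos(a),-np.sin(a)],[np.sin(a),np.cos(a)]])
g=p.max(2)<45
D=C.copy();D[...,:2]=(C[...,:2]-O)@R
m=g&(D[...,0]>-.02)&(D[...,0]<.09)&(abs(D[...,1])<.055)&(D[...,2]>.012)&(D[...,2]<.18)
F=D[m];print(len(F),F.min(0),F.max(0));n=np.linalg.svd(F-np.median(F,0))[2];print(n.round(3))
for z in np.arange(.02,.18,.02):
    G=F[abs(F[:,2]-z)<.01]
    if len(G):print(round(z,2),len(G),G[:,0].min().round(4),G[:,0].max().round(4),G[:,1].min().round(4),G[:,1].max().round(4))
X=D.reshape(-1,3);t=X[(X[:,2]>.104)&(X[:,2]<.118)&(abs(X[:,1])<.05)&(X[:,0]>.03)&(X[:,0]<.075)&~g.ravel()];print("bar",len(t),t.mean(0))
E
```

```text
time_s: 17.67
tcp_pos: [0.6076, 0.2166, 0.1617]
eef_rot: [179.3, 1.9, -93.8]
contact_force: [1.4, 0.2, 0.0]
gripper_width: 0.0349
time_s: 18.08
tcp_pos: [0.6061, 0.2118, 0.2717]
eef_rot: [178.9, 1.6, -93.8]
contact_force: [0.8, 0.8, -0.8]
gripper_width: 0.0351
time_s: 18.33
tcp_pos: [0.6083, 0.2116, 0.3028]
eef_rot: [179.5, 2.0, -93.7]
contact_force: [-0.2, -0.2, -1.1]
gripper_width: 0.035
321 [ 0.00570575 -0.04197861  0.01315174] [0.06556666 0.03409579 0.16886551]
[[ 0.349  0.116  0.93 ]
 [-0.021  0.993 -0.116]
 [-0.937  0.021  0.349]]
0.02 14 0.0057 0.0126 -0.0415 0.0083
0.04 20 0.0101 0.0205 -0.0418 -0.0372
0.06 24 0.0138 0.0282 -0.041 -0.0372
0.08 24 0.0223 0.0351 -0.0419 -0.0359
0.1 23 0.0319 0.0432 -0.0413 -0.0366
0.12 33 0.0387 0.0498 -0.0417 0.0064
0.14 32 0.0466 0.0604 -0.042 0.0097
0.16 151 0.0512 0.0656 -0.0409 0.0341
bar 163 [ 0.05083954 -0.00368315  0.11182047]
```

View pics/s8.png

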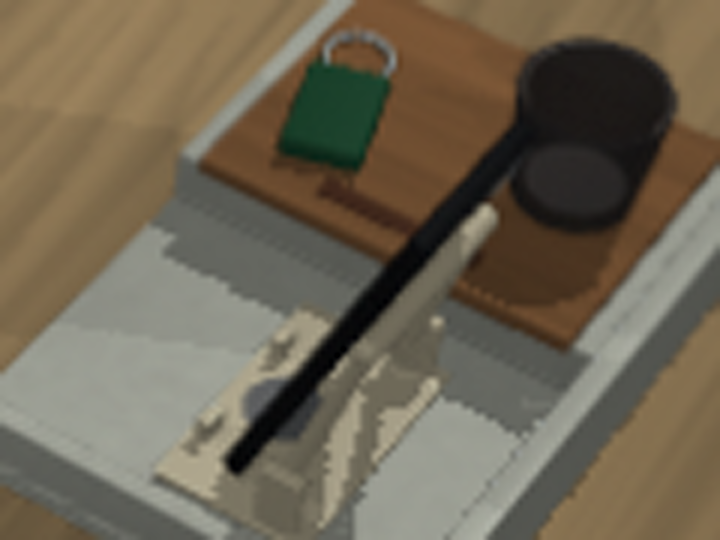

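Run:
```python
from h import *
i0=cv2.imread("pics/scene0.png").astype(int)
for _ in range(6): p,d=r.capture("scene")
print("phone change",np.abs(d-np.load("pics/s8.npy"))[95:185,330:400].mean())
C=cloud("scene",d);mk=np.zeros((420,560),np.uint8);P=np.array([[160+x/4.6,235+y/4.6] for x,y in [(250,375),(390,260),(405,320),(262,440)]]);cv2.fillPoly(mk,[P.round().astype(int)],1)
k=cv2.erode(mk,np.ones((3,3)))>0
print("nb",C[k].mean(0),cloud("scene",np.load("pics/scene0.npy"))[k].mean(0))
print(r.get_state()["qd"].round(2));r.close_job()
```

```text
phone change 0.009023024
nb [ 0.57541995 -0.23962945  0.08777447] [ 0.57541455 -0.23958485  0.08770353]
[-0.04 -0.02  0.27  0.07 -0.05  0.09]
the job is handed in; nothing more can be done
```

The kickstand is folded up and the phone now stands on the cream stand, leaning back on the crossbar. The job is handed in, at about 18.7 s of the 48 s limit; it reported no verdict.

**Kickstand:** I gripped the crossbar and swung it up. On the first try at 6 N the bar slipped towards the fingertips, so I regripped it at 30 N and carried it to the stop. The last image puts the bar at dock x ≈ 51 mm, z ≈ 108–112 mm, which matches the stop.

**Phone:** I lifted it from the rack, lowered it behind the tabs until it touched the plate, opened the jaws partway and let it lean back onto the bar. I then raised the arm clear. These are the last image checks against the targets:

| Check | Measured | Target |
|---|---|---|
| Lean | about 20° | 9 to 34° |
| Underside centre, dock x | about +6 mm | −12 to +22 mm |
| Sideways offset, dock y | about −4 mm | ±20 mm |
| Yaw from dock | about 0.1°, measured just before release | within 12° |

**Notebook:** its face reads within 0.1 mm of where it started.

**Disagreements:**
- **Camera offset:** the scene and wrist cameras disagree on the dock position by about 3–4 mm, so the phone numbers above carry that error.
- **At-rest check:** this was inconclusive. The mean depth difference between two frames taken 0.3 s apart was 9 mm, but the area compared may include dropouts and the arm. I did not look into it further before handing in.

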